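# Snap the tote lid shut all round

## Robot

A 6-joint arm with a two-finger parallel gripper is mounted at the origin on the work surface. World frame = base frame: x ahead of the robot, y to its left, z up, the work surface at z = 0. Lengths are in m, angles in rad, forces in N, time in s.
With the tool pointing down it reaches from about 0.25 to 0.725 m from the base axis. Payload 4 kg.
Tool frame: the origin (TCP) lies between the finger pads; the fingertips stand 17 mm ahead of it and the grasp point (between the pads) lies 2 mm behind it; y points along the fingers, x is the direction in which the jaws open and shut, and the axes are right-handed (so a half turn about y gives the same grasp; the last joint's range is limited). The gripper opens to 85 mm and grips with 20 to 120 N. Pads are 22 mm wide; open, the fingers measure 114 mm over their backs; the gripper's body (76 mm by 85 mm) begins 54 mm behind the grasp point. The pads swing forward as they close: fully open they stand 13 mm farther back than shut.
Start: joints at [-1.133, 0.241, 0.005, 1.335, 0, 1.571], TCP at [0.212, -0.453, 0.248] pointing down, gripper open.
Joint ranges: [-2.72, 2.72], [-1.05, 1.87], [-1.09, 1.28], [-1.99, 2.15], [-1.42, 1.44], [-3.14, 3.14]. Speed limits (rad/s): [2.79, 2.79, 3.14, 3.14, 3.14, 3.14].

## Interface

Orientations are given as a unit quaternion [w, x, y, z].
In Python, from workcell import observe, cams, job gives the robot as it stands.
- The arm moves only by the shell command python3 -m handwheel 'ROWS'. ROWS is JSON, a list of rows, each a list of 7 numbers: the finger opening in cm, from 0 to 8.54, then the shift along the tool's x, y, z in cm, then the turn, a rotation vector about the tool's x, y, z in rad. In form: [[grip, x, y, z, ax, ay, az], ...]. A call has 1 to 5 rows; each row is the pose to reach, as a shift and turn from the pose commanded when the call began, along the tool's axes at that moment; what a row does not reach only later rows make up. A row lasts 1/10 s, in which the tool goes at most 50 mm and 8.59 degrees, less where a joint would pass 70% of its speed; a pose out of reach is approached as far as the arm can. A call with a gripper value outside its range is refused whole. The fingers move at their own pace and stop on an object; the grip force is fixed at half the most. Time passes only in rows, so rows that repeat a pose let the fingers close. It gives the time, the measured TCP pose, the force and the opening at its end, in the units of the state.
- observe(): the state, without advancing time (a new reading comes with each control period).
- cams.read_camera(name): name is "scene" or "top" or "wrist"; returns a dict with "image" (420x560x3 uint8, blue, green, red), "fx", "fy", "cx", "cy" (pixels), "T" (4x4, takes a point from camera to world coordinates). Camera axes: x right, y up, looking along -z (the intrinsics and any distortion apply to the point x, -y, -z); pixel columns grow to the right and rows downward; lengths in m; the calibration is good to about 2 mm. A picture is of the moment at which its call begins. There is no depth.
- job.hand_in(): hands the job in, once; it reports no verdict.
The state is a dict: "time_s": time; "q": joint angles; "joint_velocities": joint speeds; "joint_torque": joint torques, N m; "tcp_pos": TCP position; "orientation": TCP orientation; "contact_force": force on the tool from outside, world axes, zero at the start; "wrist_torque": the same for the moment, N m; "width": opening from 0.0 (shut) to 1.0 (fully open).
Only numpy, scipy, OpenCV 4.12 (cv2) and the standard library are available. Lean on these libraries where they do the work, as an engineer would, in place of code of your own. Each camera call takes 0.05 s, during which the arm holds its last target.

## Task

The lid of the blue tote on the packing bench is laid on, but its four orange rim sections still stand up. Press down each rim section, all the way round, with the fingertips until every one clicks shut and lies flush. Do not pick anything up, leave the tote standing where it is, and do not disturb the carton, the tape roll or the jar beside it.

Things in the scene. Friction and masses are not known exactly. Their poses are not given: they have to be found in the camera images.
- tote: Blue plastic tote, 154 x 204 mm (its x, y), 90 mm high, about 1.8 kg, loose on the bench. Lid already laid on: white-edged grey centre panel, 100 x 150 mm (x, y), top 90 mm up, white corner blocks, and an orange rim section hinged along each panel edge. Origin: centre of the underside; z up; x the short way, y the long way.
- press_near (a point): Point to press on the near rim section (tote's -x side), an orange flap 146 mm long, 30 mm wide, 5 mm thick, hinged at its inner edge to the lid panel's edge. The point is on its upper face (black stripe), mid-length, 21 mm out from the hinge, and moves with it; shut, it is 90 mm above the tote's underside. Axes: y along the hinge, x outwards.
- flap_near (a joint): How far the near rim section of the lid is pressed down, rad. 0 = fully raised (slopes up outwards at 37 degrees), 0.65 = fully shut, flush and clicked. Over-centre snap: pressing on its outer half takes up to about 10 N; let go before about 0.49 it springs back up, past that it snaps shut by itself and stays shut.
- press_far (a point): Point to press on the far rim section (tote's +x side), an orange flap 146 mm long, 30 mm wide, 5 mm thick, hinged at its inner edge to the lid panel's edge. The point is on its upper face (black stripe), mid-length, 21 mm out from the hinge, and moves with it; shut, it is 90 mm above the tote's underside. Axes: y along the hinge, x outwards.
- flap_far (a joint): How far the far rim section of the lid is pressed down, rad. 0 = fully raised (slopes up outwards at 37 degrees), 0.65 = fully shut, flush and clicked. Over-centre snap: pressing on its outer half takes up to about 10 N; let go before about 0.49 it springs back up, past that it snaps shut by itself and stays shut.
- press_left (a point): Point to press on the left rim section (tote's +y side), an orange flap 96 mm long, 30 mm wide, 5 mm thick, hinged at its inner edge to the lid panel's edge. The point is on its upper face (black stripe), mid-length, 21 mm out from the hinge, and moves with it; shut, it is 90 mm above the tote's underside. Axes: y along the hinge, x outwards.
- flap_left (a joint): How far the left rim section of the lid is pressed down, rad. 0 = fully raised (slopes up outwards at 37 degrees), 0.65 = fully shut, flush and clicked. Over-centre snap: pressing on its outer half takes up to about 10 N; let go before about 0.49 it springs back up, past that it snaps shut by itself and stays shut.
- press_right (a point): Point to press on the right rim section (tote's -y side), an orange flap 96 mm long, 30 mm wide, 5 mm thick, hinged at its inner edge to the lid panel's edge. The point is on its upper face (black stripe), mid-length, 21 mm out from the hinge, and moves with it; shut, it is 90 mm above the tote's underside. Axes: y along the hinge, x outwards.
- flap_right (a joint): How far the right rim section of the lid is pressed down, rad. 0 = fully raised (slopes up outwards at 37 degrees), 0.65 = fully shut, flush and clicked. Over-centre snap: pressing on its outer half takes up to about 10 N; let go before about 0.49 it springs back up, past that it snaps shut by itself and stays shut.
- carton: Small closed cardboard box, 60 x 85 x 50 mm, loose; not to be disturbed. Origin: centre of its underside.
- tape: Roll of black tape lying flat, 90 mm across, 40 mm high, loose; not to be disturbed. Origin: centre of its underside.
- gluepot: Small jar with a red cap, 48 mm across, 85 mm high, loose; not to be disturbed. Origin: centre of its underside.

How it is judged:
At the end, for the whole second after the job is handed in: All four rim sections are pressed past 0.61 rad of their 0.65 rad travel (flush within about 1 mm at the outer edge) and stay shut with nothing touching them; the tote stands level and at rest within 30 mm of where it started; carton, tape and jar are within 20 mm of where they started (value of joint each of flap_near, flap_far, flap_left, flap_right above 0.61 rad and distance of each of carton, tape, gluepot from where it was at the start of the episode below 0.02 m and distance of tote from where it was at the start of the episode below 0.03 m and angle between tote's own z axis and vertical below 0.03 rad and linear speed of tote below 0.01 m/s).
It fails at once if the tote is lifted off the bench (height (world z) of tote above 0.01 m).
It fails at once if the tote is tipped (angle between tote's own z axis and vertical above 0.12 rad).
It fails at once if the tote is pushed more than 30 mm from its place (distance of tote from where it was at the start of the episode above 0.03 m).
It fails at once if something other than the fingers presses on the tote (contact force between the arm and tote above 5 N).
It fails at once if the carton, tape roll or jar is moved or lifted (more than 20 mm) (distance of any of carton, tape, gluepot from where it was at the start of the episode above 0.02 m).
It also fails if it takes over 48 s, if anything falls off the work surface, if the arm or the gripper's body presses on something with over 40 N, if the wrist force passes 120 N, or if a joint passes its speed limit or range.

## Working session

There is one attempt and no reset: what is moved stays moved. The work goes in short steps, Python scripts to look and compute and a shell command to move; the robot and the scene stay as the last step left them, time stands still between calls to the robot, and variables do not carry over. Pictures are saved under pics/ and viewed, and the job is handed in when it is done.

```bash
mkdir -p pics; ls; python3 - <<'E'
from workcell import observe, cams, job
import cv2
s=observe(); print({k:s[k] for k in("time_s","tcp_pos","orientation","contact_force","width")})
for n in("scene","top"):
    c=cams.read_camera(n); cv2.imwrite(f"pics/{n}0.png",c["image"]); print(n,{k:c[k] for k in c if k!="image"})
E
```

```text
pics
{'time_s': 0.0, 'tcp_pos': array([ 0.21172788, -0.45230232,  0.2474052 ]), 'orientation': array([ 0.59704363, -0.59624889,  0.38012489, -0.37885515]), 'contact_force': array([-0.0138567 ,  0.15130867, -0.28651243]), 'width': 1.0012401822887165}
scene {'fx': 512.4803600035935, 'fy': 512.4803600035935, 'cx': 276.5738416501292, 'cy': 212.52185045046528, 'T': array([[ 0.29996805, -0.70271467,  0.64514437,  1.35254972],
       [ 0.95373927,  0.20673014, -0.21827518, -0.20133686],
       [ 0.02001439,  0.6807751 ,  0.73221901,  0.9428077 ],
       [ 0.        ,  0.        ,  0.        ,  1.        ]])}
top {'fx': 494.2802265511234, 'fy': 494.2802265511234, 'cx': 271.7636995377357, 'cy': 211.27662987002742, 'T': array([[ 0.0159762 ,  0.99059194, -0.13591312,  0.44651398],
       [-0.99984672,  0.01680116,  0.0049248 ,  0.05191463],
       [ 0.00716196,  0.1358136 ,  0.99070852,  1.17830385],
       [ 0.        ,  0.        ,  0.        ,  1.        ]])}
```

View pics/scene0.png

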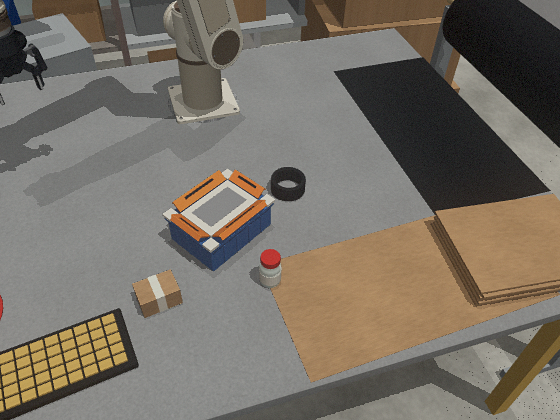

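View pics/top0.png

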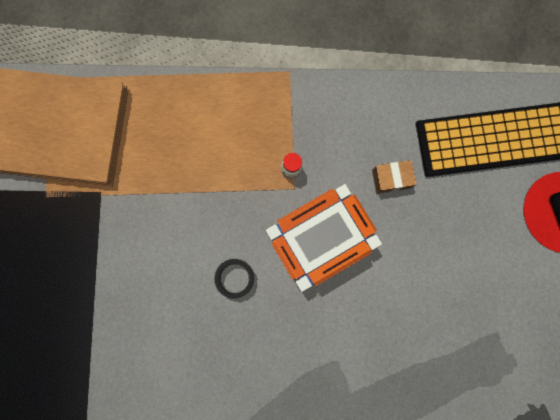

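The top view shows the tote at about (324,239), rotated about 25-30°. The jar is at (292,163), the carton at (395,176) and the tape at (235,278). I'll zoom in to measure.

```bash
cat > h.py <<'E'
import numpy as np
def w(c,u,v,z):
    d=np.array([(u-c["cx"])/c["fx"],-(v-c["cy"])/c["fy"],-1.]); T=c["T"]; d=T[:3,:3]@d
    return T[:3,3]+d*(z-T[2,3])/d[2]
def pix(c,p):
    T=c["T"]; q=T[:3,:3].T@(np.array(p)-T[:3,3]); return c["cx"]+c["fx"]*q[0]/-q[2], c["cy"]-c["fy"]*q[1]/-q[2]
E
python3 - <<'E'
from workcell import cams
import cv2,numpy as np
from h import *
c=cams.read_camera("top"); im=c["image"]
x0,y0=255,175
cv2.imwrite("pics/topz.png",cv2.resize(im[y0:y0+125,x0:x0+140],None,fx=5,fy=4.8,interpolation=cv2.INTER_CUBIC))
c2=cams.read_camera("scene")
# panel inner grey rect / white frame; white mask incl corners
h=im.astype(int); white=((h.min(2)>190)&(h.max(2)-h.min(2)<40)).astype(np.uint8)
white[:175]=0;white[300:]=0;white[:,:255]=0;white[:,390:]=0
n,l,st,ce=cv2.connectedComponentsWithStats(white)
for i in range(1,n):
    if st[i,4]>30:
        r=cv2.minAreaRect(np.argwhere(l==i)[:,::-1].astype(np.float32)); print(st[i],ce[i],r, [w(c,*p,.09)[:2].round(4) for p in cv2.boxPoints(r)], w(c,*r[0],.09).round(4))
E
```

```text
[336 185  14  13 109] [342.70642202 190.88073394] ((342.7000427246094, 190.8999786376953), (10.28591251373291, 10.28591251373291), 63.43495178222656) [array([ 0.6495, -0.096 ]), array([ 0.6603, -0.1167]), array([ 0.6396, -0.1269]), array([ 0.6288, -0.1063])] [ 0.6445 -0.1115  0.09  ]
[ 284  202   79   71 1405] [323.02348754 236.77864769] ((323.28936767578125, 236.64071655273438), (44.711551666259766, 66.42774200439453), 59.620872497558594) [array([0.5453, 0.0201]), array([ 0.6226, -0.1068]), array([ 0.5372, -0.1565]), array([ 0.4615, -0.0304])] [ 0.5412 -0.0682  0.09  ]
[266 225  15  14 119] [272.97478992 231.46218487] ((272.95587158203125, 231.42648315429688), (10.632911682128906, 10.804409980773926), 59.03623962402344) [array([0.5546, 0.0595]), array([0.5673, 0.0392]), array([0.5472, 0.0268]), array([0.5346, 0.0471])] [0.5509 0.0432 0.09  ]
[367 235  14  14 115] [373.5826087  241.52173913] ((373.6076965332031, 241.43846130371094), (10.791021347045898, 10.542952537536621), 60.255123138427734) [array([ 0.5367, -0.1634]), array([ 0.5487, -0.1837]), array([ 0.5281, -0.1953]), array([ 0.5163, -0.175 ])] [ 0.5324 -0.1793  0.09  ]
[297 276  14  15 122] [303.29508197 283.13114754] ((303.2352600097656, 283.058837890625), (10.975910186767578, 10.975909233093262), 59.03623962402344) [array([ 0.4428, -0.0082]), array([ 0.4554, -0.0286]), array([ 0.4352, -0.0411]), array([ 0.4228, -0.0206])] [ 0.439  -0.0246  0.09  ]
```

View pics/topz.png

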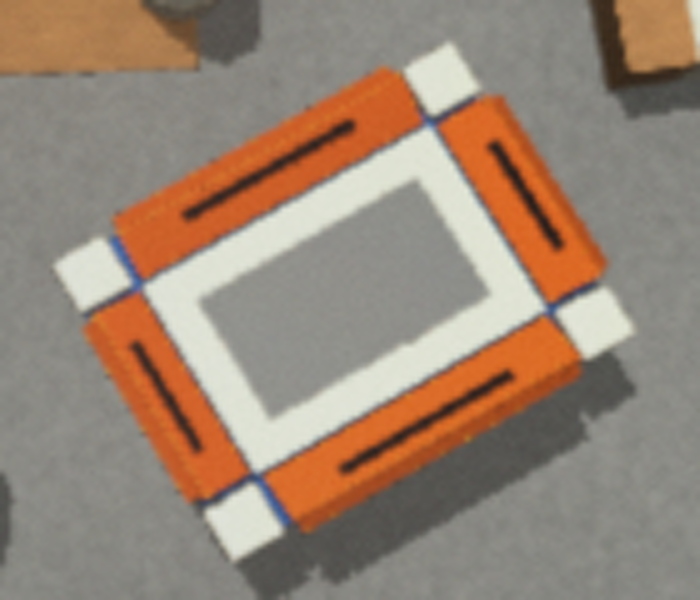

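```bash
cat >> h.py <<'E'
from scipy.spatial.transform import Rotation as Ro
C=np.array([.5417,-.06805]); th=np.deg2rad(31.15)
X=np.array([np.cos(th),np.sin(th)]); Y=np.array([-np.sin(th),np.cos(th)])
P={'near':C-X*.071,'far':C+X*.071,'left':C+Y*.096,'right':C-Y*.096}
def go():
    from workcell import observe
    s=observe(); q=s["orientation"]; R=Ro.from_quat(q[[1,2,3,0]]).as_matrix()
    t=s["tcp_pos"]; print("t",s["time_s"],"tcp",t.round(4),"F",s["contact_force"].round(1),"xt",R[:,0].round(3),"yt",R[:,1].round(3))
    print("turn about y",-np.arctan2(np.cross(R[:2,0],-Y),R[:2,0]@-Y))
    for k,p in P.items():
        d=np.r_[p-t[:2],0.]; print(k,p.round(4),"shift cm",(R.T@d*100).round(2))
E
python3 - <<'E'
from workcell import cams
import cv2
from h import *
go()
c=cams.read_camera("scene"); im=c["image"].copy()
for s in P.values():
    u,v=pix(c,[*s,.09+.008]); cv2.circle(im,(round(u),round(v)),1,(0,255,0),-1)
for a,b in((1,1),(1,-1),(-1,1),(-1,-1)):
    p=C+X*.05*a+Y*.075*b; u,v=pix(c,[*p,.09]); cv2.circle(im,(round(u),round(v)),1,(255,0,255),-1)
cv2.imwrite("pics/s1.png",cv2.resize(im[155:275,150:300],None,fx=5,fy=5))
E
```

```text
t 0.2 tcp [ 0.2118 -0.4525  0.2477] F [-0.2  0.2  0.8] xt [ 0.424 -0.906 -0.001] yt [-0.001  0.001 -1.   ]
turn about y -0.10589952013230836
near [ 0.4809 -0.1048] shift cm [-2.008e+01  3.000e-02  3.912e+01]
far [ 0.6025 -0.0313] shift cm [-2.159e+01  3.000e-02  5.324e+01]
left [0.492  0.0141] shift cm [-3.038e+01  4.000e-02  4.516e+01]
right [ 0.5914 -0.1502] shift cm [-1.129e+01  1.000e-02  4.719e+01]
```

View pics/s1.png

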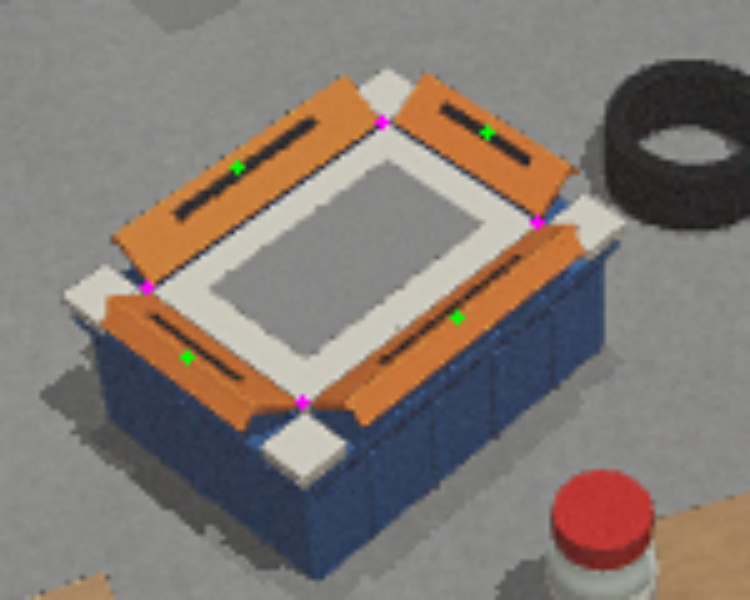

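The panel corners (magenta) land on the panel in both cameras, so the pose is confirmed. I'll move over the right section first, closing the fingers and turning 6° on the way.

```bash
python3 -m handwheel '[[0,-1,0,4.5,0,0,0],[0,-2.2,0,9,0,0,0],[0,-3.4,0,13.5,0,0,0],[0,-4.6,0,18,0,0,0],[0,-5.8,0,22.5,0,0,0]]'; python3 -c "from h import *;go()"
```

```text
time_s: 0.75
tcp_pos: [0.3922, -0.3036, 0.2483]
orientation: [-0.597, 0.597, -0.38, 0.38]
contact_force: [0.8, -0.9, -0.2]
width: 0.139
t 0.75 tcp [ 0.3922 -0.3036  0.2483] F [ 0.8 -0.9 -0.2] xt [ 0.424 -0.906  0.   ] yt [ 0. -0. -1.]
turn about y -0.10629249981019316
near [ 0.4809 -0.1048] shift cm [-14.26  -0.    16.46]
far [ 0.6025 -0.0313] shift cm [-15.76  -0.    30.58]
left [0.492  0.0141] shift cm [-24.56  -0.    22.5 ]
right [ 0.5914 -0.1502] shift cm [-5.46 -0.   24.54]
```

```bash
python3 -m handwheel '[[0,-1.2,1,4.9,0,-0.05,0],[0,-2.4,2,9.8,0,-0.106,0],[0,-3.6,3,14.7,0,-0.106,0],[0,-4.8,4,19.6,0,-0.106,0],[0,-5.5,5,24.2,0,-0.106,0]]'; python3 -m handwheel '[[0,0,0,0,0,0,0],[0,0,0,0,0,0,0]]';python3 -c "from h import *;go()"
```

```text
time_s: 1.25
tcp_pos: [0.5856, -0.1525, 0.1986]
orientation: [-0.616, 0.616, -0.347, 0.347]
contact_force: [0.9, -0.8, 0.2]
width: 0.0
time_s: 1.45
tcp_pos: [0.5845, -0.1532, 0.1975]
orientation: [-0.616, 0.617, -0.347, 0.346]
contact_force: [-0.5, 0.1, -0.6]
width: -0.004
t 1.45 tcp [ 0.5845 -0.1532  0.1975] F [-0.5  0.1 -0.6] xt [ 0.52  -0.854 -0.002] yt [-0.003  0.    -1.   ]
turn about y 0.002629221147824292
near [ 0.4809 -0.1048] shift cm [-9.51  0.03 -6.33]
far [ 0.6025 -0.0313] shift cm [-9.48 -0.    7.87]
left [0.492  0.0141] shift cm [-19.09   0.03   0.79]
right [ 0.5914 -0.1502] shift cm [ 0.11 -0.    0.74]
```

```bash
python3 -m handwheel '[[0,0.1,1,0.7,0,0,0],[0,0.1,3,0.7,0,0,0],[0,0.1,5,0.7,0,0,0],[0,0.1,6,0.7,0,0,0],[0,0.1,6,0.7,0,0,0]]'; python3 - <<'E'
from workcell import cams
import cv2
for n in("scene","top"):
    im=cams.read_camera(n)["image"]
    a=im[125:275,150:300] if n=="scene" else im[165:305,250:390]
    cv2.imwrite(f"pics/{n}2.png",cv2.resize(a,None,fx=4,fy=4))
from h import *;go()
E
```

```text
time_s: 1.95
tcp_pos: [0.5891, -0.1522, 0.1374]
orientation: [-0.615, 0.616, -0.349, 0.347]
contact_force: [-0.8, 1.0, 0.3]
width: 0.0
t 2.05 tcp [ 0.5908 -0.1523  0.1397] F [0.4 0.1 0.2] xt [ 0.516 -0.856  0.001] yt [ 0.001 -0.    -1.   ]
turn about y -0.0009926228237203166
near [ 0.4809 -0.1048] shift cm [-9.74 -0.01 -6.96]
far [ 0.6025 -0.0313] shift cm [-9.76 -0.    7.24]
left [0.492  0.0141] shift cm [-1.935e+01 -1.000e-02  1.300e-01]
right [ 0.5914 -0.1502] shift cm [-0.15 -0.    0.15]
```

View pics/scene2.png

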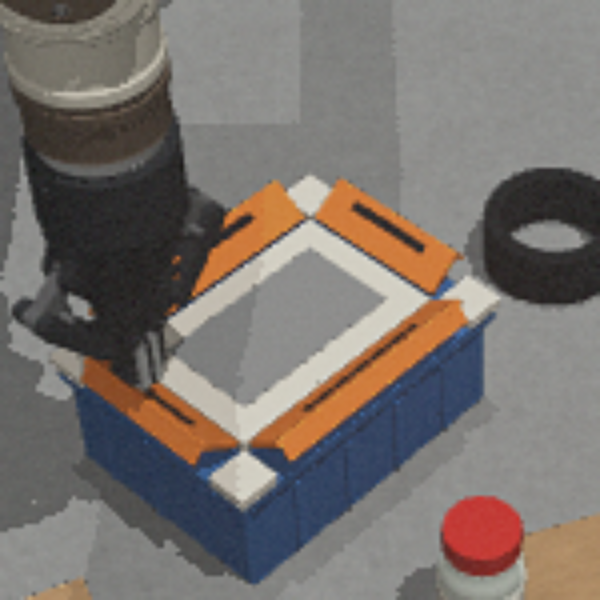

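View pics/top2.png

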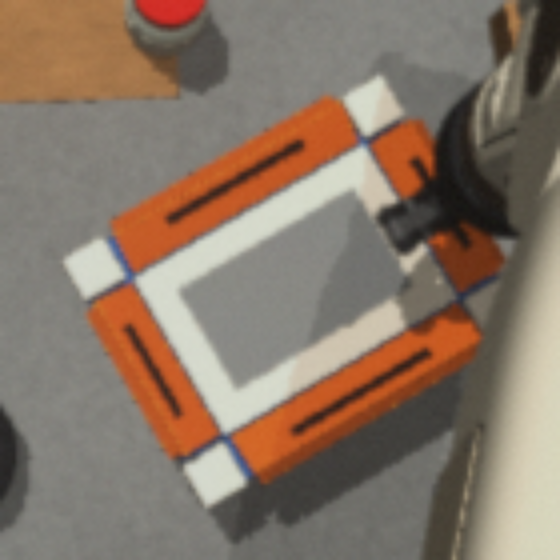

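The fingertip sits over the right section's stripe, so I'll press down in small steps.

```bash
python3 -m handwheel '[[0,0,0.8,0,0,0,0],[0,0,1.4,0,0,0,0],[0,0,1.8,0,0,0,0],[0,0,2.2,0,0,0,0],[0,0,2.2,0,0,0,0]]'; python3 -m handwheel '[[0,0,0.2,0,0,0,0],[0,0,0.4,0,0,0,0],[0,0,0.6,0,0,0,0],[0,0,0.6,0,0,0,0]]'
```

```text
time_s: 2.55
tcp_pos: [0.5928, -0.1535, 0.1189]
orientation: [-0.615, 0.616, -0.345, 0.35]
contact_force: [-0.1, -3.2, 7.9]
width: 0.001
time_s: 2.95
tcp_pos: [0.592, -0.1523, 0.112]
orientation: [0.616, -0.616, 0.346, -0.349]
contact_force: [0.2, -0.2, 0.5]
width: 0.002
```

```bash
python3 -m handwheel '[[0,0,0.2,0,0,0,0],[0,0,0.4,0,0,0,0],[0,0,0.5,0,0,0,0],[0,0,0.5,0,0,0,0]]'; python3 -m handwheel '[[0,0,-2,0,0,0,0],[0,0,-4,0,0,0,0],[0,0,-4.5,0,0,0,0],[0,0,-4.5,0,0,0,0]]'; python3 -c "from h import *;go()"
```

```text
time_s: 3.35
tcp_pos: [0.5906, -0.1511, 0.1069]
orientation: [0.616, -0.616, 0.347, -0.347]
contact_force: [-1.5, -0.4, 9.1]
width: 0.001
time_s: 3.75
tcp_pos: [0.591, -0.1513, 0.1511]
orientation: [0.616, -0.616, 0.347, -0.347]
contact_force: [0.1, 0.1, -0.1]
width: 0.004
t 3.75 tcp [ 0.591  -0.1513  0.1511] F [ 0.1  0.1 -0.1] xt [ 0.518 -0.856  0.   ] yt [ 0.001  0.    -1.   ]
turn about y 0.0005453109866176205
near [ 0.4809 -0.1048] shift cm [-9.68 -0.01 -7.01]
far [ 0.6025 -0.0313] shift cm [-9.67  0.    7.19]
left [0.492  0.0141] shift cm [-19.28  -0.     0.09]
right [ 0.5914 -0.1502] shift cm [-0.08  0.    0.08]
```

Contact at z = 0.107 puts the tip at 90 mm, so the section is flush. Next is near.

```bash
python3 -m handwheel '[[0,-3.2,0,-2.3,0,0,0],[0,-6.4,0,-4.6,0,0,0],[0,-9.6,0,-7,0,0,0],[0,-9.6,0,-7,0,0,0],[0,-9.6,0,-7,0,0,0]]'; python3 -c "from h import *;go()"
```

```text
time_s: 4.25
tcp_pos: [0.4799, -0.105, 0.1499]
orientation: [-0.616, 0.616, -0.348, 0.346]
contact_force: [0.2, 0.2, 0.9]
width: -0.001
t 4.25 tcp [ 0.4799 -0.105   0.1499] F [0.2 0.2 0.9] xt [ 0.518 -0.855 -0.002] yt [-0.002  0.001 -1.   ]
turn about y 0.0006940970778950918
near [ 0.4809 -0.1048] shift cm [ 0.03 -0.    0.11]
far [ 0.6025 -0.0313] shift cm [ 0.04 -0.02 14.31]
left [0.492  0.0141] shift cm [-9.56  0.    7.21]
right [ 0.5914 -0.1502] shift cm [ 9.64 -0.03  7.2 ]
```

```bash
python3 - <<'E'
from workcell import cams
import cv2
for n in("scene",):
    im=cams.read_camera(n)["image"]
    cv2.imwrite(f"pics/{n}3.png",cv2.resize(im[125:275,150:300],None,fx=4,fy=4))
E
```

```text
(no output)
```

View pics/scene3.png

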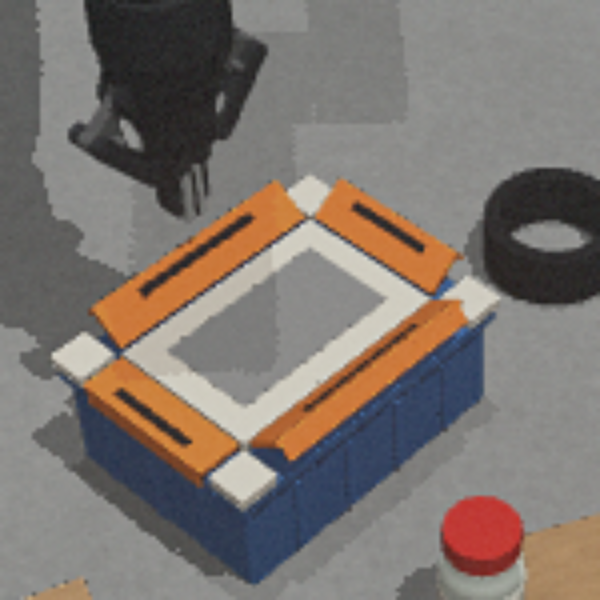

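The picture shows the right section (stripe at about (150,415)) flush with the lid and the tote unmoved. Now I'll press the near section.

```bash
python3 -m handwheel '[[0,0,1.8,0.1,0,0,0],[0,0,2.4,0.1,0,0,0],[0,0,2.8,0.1,0,0,0],[0,0,3.2,0.1,0,0,0],[0,0,3.2,0.1,0,0,0]]'; python3 -m handwheel '[[0,0,0.3,0,0,0,0],[0,0,0.6,0,0,0,0],[0,0,0.9,0,0,0,0],[0,0,1.1,0,0,0,0],[0,0,1.1,0,0,0,0]]'
```

```text
time_s: 4.8
tcp_pos: [0.4815, -0.1062, 0.1192]
orientation: [-0.615, 0.617, -0.348, 0.347]
contact_force: [-5.9, -2.2, 9.3]
width: 0.001
time_s: 5.3
tcp_pos: [0.4824, -0.1051, 0.1076]
orientation: [0.616, -0.616, 0.348, -0.347]
contact_force: [-1.0, -0.2, -0.3]
width: -0.001
```

```bash
python3 -m handwheel '[[0,0,0.1,0,0,0,0],[0,0,0.2,0,0,0,0],[0,0,0.2,0,0,0,0]]'; python3 -m handwheel '[[0,0,-2,0,0,0,0],[0,0,-4.4,0,0,0,0],[0,-3.2,-4.4,2.4,0,0,0],[0,-6.4,-4.4,4.8,0,0,0],[0,-9.6,-4.4,7.2,0,0,0]]';python3 -m handwheel '[[0,0,0,0,0,0,0],[0,0,0,0,0,0,0]]'; python3 -c "from h import *;go()"
```

```text
time_s: 5.6
tcp_pos: [0.4826, -0.1051, 0.107]
orientation: [0.616, -0.616, 0.347, -0.348]
contact_force: [-2.7, 0.3, 6.9]
width: -0.0
time_s: 6.1
tcp_pos: [0.4945, 0.0153, 0.1503]
orientation: [0.616, -0.615, 0.347, -0.348]
contact_force: [0.8, -0.1, -0.5]
width: -0.003
time_s: 6.3
tcp_pos: [0.4941, 0.0152, 0.1499]
orientation: [-0.616, 0.616, -0.347, 0.347]
contact_force: [0.0, -0.4, -0.1]
width: 0.004
t 6.3 tcp [0.4941 0.0152 0.1499] F [ 0.  -0.4 -0.1] xt [ 0.52  -0.854  0.   ] yt [-0. -0. -1.]
turn about y 0.0026716156401028176
near [ 0.4809 -0.1048] shift cm [ 9.57  0.   -7.36]
far [ 0.6025 -0.0313] shift cm [9.6  0.   6.84]
left [0.492  0.0141] shift cm [-0.02  0.   -0.24]
right [ 0.5914 -0.1502] shift cm [19.18  0.   -0.29]
```

```bash
python3 - <<'E'
from workcell import cams
import cv2
for n in("scene",):
    im=cams.read_camera(n)["image"]
    cv2.imwrite(f"pics/{n}4.png",cv2.resize(im[125:275,150:300],None,fx=4,fy=4))
E
```

```text
(no output)
```

View pics/scene4.png

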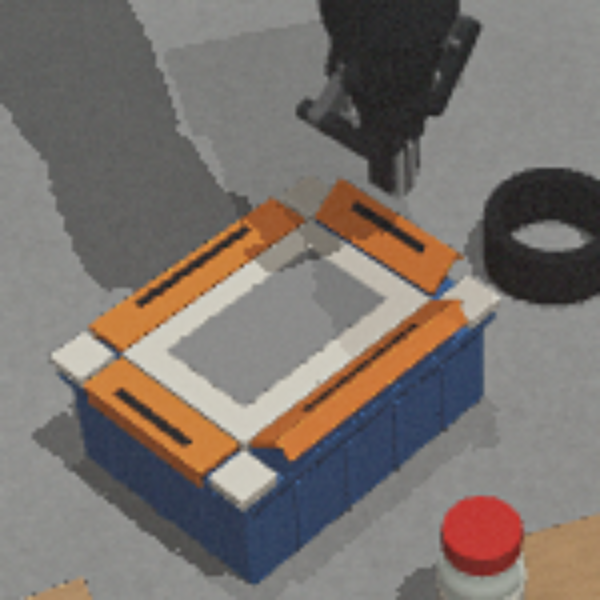

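The near section (stripe at about (195,265)) is now flush too. The fingers are over the left section, so I'll press it.

```bash
python3 -m handwheel '[[0,0,1.8,-0.2,0,0,0],[0,0,2.4,-0.2,0,0,0],[0,0,2.8,-0.2,0,0,0],[0,0,3.2,-0.2,0,0,0],[0,0,3.2,-0.2,0,0,0]]'; python3 -m handwheel '[[0,0,0.3,0,0,0,0],[0,0,0.6,0,0,0,0],[0,0,0.9,0,0,0,0],[0,0,1.2,0,0,0,0],[0,0,1.2,0,0,0,0]]'
```

```text
time_s: 6.85
tcp_pos: [0.4918, 0.0129, 0.1184]
orientation: [0.616, -0.616, 0.348, -0.347]
contact_force: [-2.6, -0.2, 7.1]
width: -0.001
time_s: 7.35
tcp_pos: [0.493, 0.0125, 0.1069]
orientation: [0.616, -0.616, 0.347, -0.348]
contact_force: [-2.2, 0.5, 6.7]
width: -0.0
```

Left is at flush height. I'll lift and go to far.

```bash
python3 -m handwheel '[[0,0,-2,0,0,0,0],[0,0,-4.4,0,0,0,0],[0,3.2,-4.4,2.4,0,0,0],[0,6.4,-4.4,4.8,0,0,0],[0,9.5,-4.4,7.1,0,0,0]]';python3 -m handwheel '[[0,0,0,0,0,0,0],[0,0,0,0,0,0,0]]'; python3 -c "from h import *;go()"
```

```text
time_s: 7.85
tcp_pos: [0.6037, -0.0324, 0.1502]
orientation: [-0.616, 0.616, -0.347, 0.348]
contact_force: [0.3, 0.6, -0.1]
width: 0.001
time_s: 8.05
tcp_pos: [0.6021, -0.0322, 0.1486]
orientation: [-0.615, 0.616, -0.349, 0.347]
contact_force: [-0.3, 0.6, 0.2]
width: -0.001
t 8.05 tcp [ 0.6021 -0.0322  0.1486] F [-0.3  0.6  0.2] xt [ 0.516 -0.857 -0.001] yt [-0.002 -0.    -1.   ]
turn about y -0.0013644779731275276
near [ 0.4809 -0.1048] shift cm [ -0.04   0.03 -14.13]
far [ 0.6025 -0.0313] shift cm [-0.06 -0.    0.07]
left [0.492  0.0141] shift cm [-9.65  0.03 -7.04]
right [ 0.5914 -0.1502] shift cm [ 9.55  0.   -7.01]
```

```bash
python3 - <<'E'
from workcell import cams
import cv2
for n in("scene",):
    im=cams.read_camera(n)["image"]
    cv2.imwrite(f"pics/{n}5.png",cv2.resize(im[125:275,150:300],None,fx=4,fy=4))
E
```

```text
(no output)
```

View pics/scene5.png

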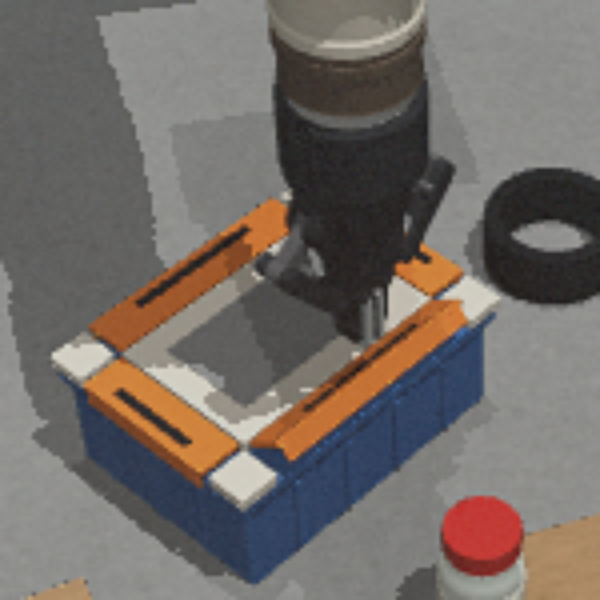

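The left section appears flush, though the gripper hides part of it. The fingers are over the far section.

```bash
python3 -m handwheel '[[0,0,1.6,0.1,0,0,0],[0,0,2.3,0.1,0,0,0],[0,0,2.7,0.1,0,0,0],[0,0,3.1,0.1,0,0,0],[0,0,3.1,0.1,0,0,0]]'; python3 -m handwheel '[[0,0,0.3,0,0,0,0],[0,0,0.6,0,0,0,0],[0,0,0.9,0,0,0,0],[0,0,1.2,0,0,0,0],[0,0,1.2,0,0,0,0]]'
```

```text
time_s: 8.6
tcp_pos: [0.6037, -0.0295, 0.1205]
orientation: [0.617, -0.615, 0.346, -0.347]
contact_force: [-0.0, 2.5, 5.7]
width: -0.001
time_s: 9.1
tcp_pos: [0.6029, -0.0307, 0.1072]
orientation: [-0.616, 0.616, -0.347, 0.347]
contact_force: [0.8, -0.4, 0.4]
width: -0.001
```

Force has dropped, so it has snapped. I'll press 2 mm more to confirm, then lift and back off toward the start side.

```bash
python3 -m handwheel '[[0,0,0.1,0,0,0,0],[0,0,0.2,0,0,0,0],[0,0,0.2,0,0,0,0]]'; python3 -m handwheel '[[0,0,-3,0,0,0,0],[0,0,-7,0,0,0,0],[0,0,-11,0,0,0,0],[0,4,-12,-2,0,0,0],[0,8,-12,-4,0,0,0]]';python3 -m handwheel '[[0,4,0,-3,0,0,0],[0,8,0,-6,0,0,0],[0,12,0,-9,0,0,0],[0,16,0,-12,0,0,0],[0,19,0,-15,0,0,0]]'; python3 -m handwheel '[[0,0,0,0,0,0,0],[0,0,0,0,0,0,0]]'; python3 - <<'E'
from workcell import cams
import cv2
for n in("scene","top"):
    im=cams.read_camera(n)["image"]
    cv2.imwrite(f"pics/{n}6f.png",im)
    a=im[125:275,150:300] if n=="scene" else im[165:305,250:390]
    cv2.imwrite(f"pics/{n}6.png",cv2.resize(a,None,fx=4,fy=4))
E
```

```text
time_s: 9.4
tcp_pos: [0.6029, -0.0308, 0.1069]
orientation: [0.616, -0.616, 0.347, -0.348]
contact_force: [-4.0, 0.5, 11.4]
width: 0.003
time_s: 9.9
tcp_pos: [0.6115, -0.1202, 0.2282]
orientation: [0.617, -0.616, 0.345, -0.348]
contact_force: [0.5, -0.2, -0.9]
width: -0.0
time_s: 10.4
tcp_pos: [0.579, -0.3629, 0.2238]
orientation: [-0.615, 0.616, -0.348, 0.347]
contact_force: [0.9, -0.9, -0.7]
width: 0.002
time_s: 10.6
tcp_pos: [0.5788, -0.3614, 0.2237]
orientation: [0.615, -0.615, 0.349, -0.347]
contact_force: [-0.5, 0.1, -0.2]
width: 0.001
```

View pics/scene6.png

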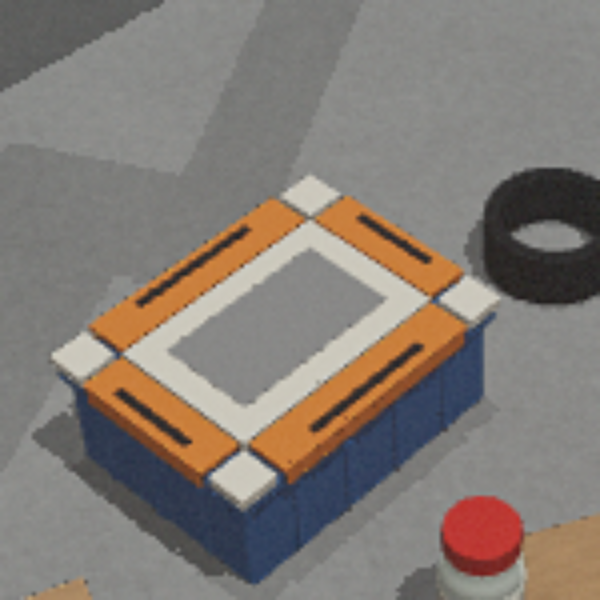

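View pics/top6.png

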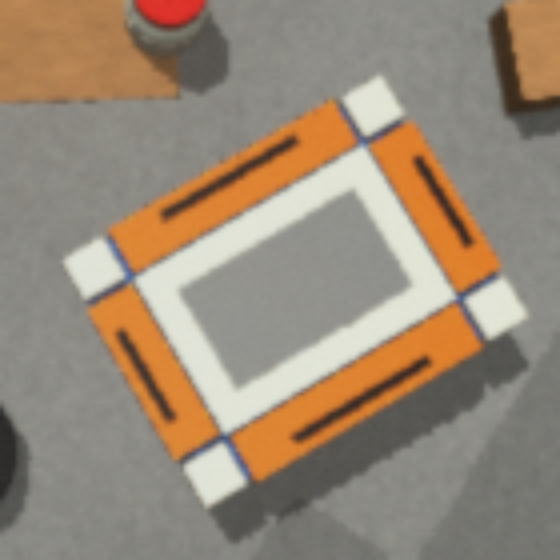

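View pics/top6f.png

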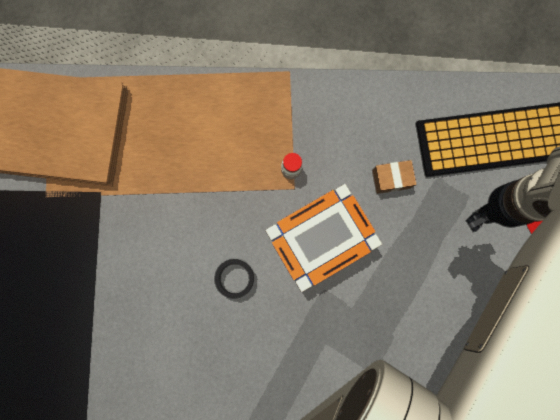

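All four sections lie flush, and the tote, jar (292,163), carton (395,176) and tape (235,278) are where they started. Handing in.

```bash
python3 -c "
from workcell import job
print(job.hand_in())"
```

```text
the job is handed in; nothing more can be done
None
```

I pressed all four rim sections shut with the closed fingertips (right, near, left, then far) and handed the job in at about 11 s. The hand-in gave no verdict.

- **Force and height:** each section resisted with roughly 6–11 N. For right, near and far the force then fell to near zero as it snapped. All four ended with the fingertips meeting a stop at 90 mm, the flush height; left was pressed straight down to it, so I saw no separate drop there.
- **Final pictures:** with the arm clear, the scene and top views show all four sections lying flush. By eye, the tote, carton, tape and jar are at the same pixels as at the start; I did not re-measure their positions.

No check failed or disagreed.

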